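Open the lane gate and send two bottles to the packing end

TASK

Let the two waiting bottles through to the packing end of the bottle lane: with the fingers push the counterweighted gate arm up past its balance point, so that it tips over and stays raised by itself, let go of it, and then push the bottles gently along the lane from behind, standing upright all the way, until both are past the gate and the leading one stands against the end stop. Only push - do not grip, pinch or lift the arm or the bottles - and leave the other things on the table where they are.

Things in the scene. Friction and masses are not known exactly. Their poses are not given: they have to be found in the camera images.
- lane: Bottle lane screwed to the table: aluminium bed, 112 mm wide, with a white slippery strip, top 14 mm above the table, between two guide rails. Origin: on the table, under the lane's centre line, exactly at the gate. x points level across the lane, away from the robot towards the gate's pivot side; z up; y runs along the lane, and bottles travel towards -y.
- lane_entry (a point): Open entry end of the bed, on its centre line and top, at y = +235 mm in the lane's frame. Guide rails: round steel bars 10 mm thick, centred 58 mm above the table, inner faces at x = -40.5 and +40.5 mm (flared outward beyond y = 205 mm), on black blocks up to 68 mm high.
- end_stop (a point): Centre of the black rubber face of the upright end stop plate (95 mm high) that closes the lane at its far end, y = -175 mm in the lane's frame, 58 mm above the table. A bottle that stands against it has its axis 37 mm before it.
- gate (a joint): Angle of the counterweighted gate arm about the lane's y axis through gate_pivot: 0 = shut, arm level across the lane; grows as the handle end swings up and over, away from the robot; 1.72 = fully open, a little past upright. Below about 0.75 rad it falls shut again; beyond 0.85 it goes on to the open stop by itself within about 1 s and stays. About 1 N at the handle raises it.
- gate_handle (a point): Middle of the red grip on the free end of the gate arm: a round sleeve, 24 mm thick and 66 mm long along the arm, 192 mm from the pivot. With the gate shut it lies on the robot's side of the lane, at x = -108 mm, y = 0 in the lane's frame, 125 mm above the table, with free space under it and on both sides. The arm itself is a 16 mm tube with a 22 mm rubber sleeve over the lane.
- gate_pivot (a point): Pivot axis of the gate arm, in a dark bracket (147 mm high, 43 mm wide) on the far side of the lane: x = +84 mm, y = 0 in the lane's frame, 125 mm above the table. A steel weight (41 mm across, its centre 51 mm from the pivot) sits on a stem at right angles to the arm. A thin fork post at x = -67 mm, 133 mm high, carries the shut arm.
- front_bottle_mid (a point): The leading one of two blue labelled bottles with black caps standing in the lane behind the gate: the one next to the gate arm. Diameter 74 mm, height 213 mm, 0.7 kg; this point is on its axis, half-way up (106 mm above its foot).
- rear_bottle_mid (a point): The second blue labelled bottle, behind the leading one, same size; this point is on its axis, half-way up. A bottle pushed above about 100 mm from its foot may tip over; pushed in its lower third it slides.
- front_bottle: Leading bottle; origin at the centre of its foot, z up along its axis (it reads about 0.04 rad off vertical when the bottle stands upright).
- rear_bottle: Second bottle; origin at the centre of its foot, z up along its axis (it reads about 0.04 rad off vertical when the bottle stands upright).
- cap_wrench: White ring wrench for caps, 164 x 54 x 16 mm, lying loose on the table to the left of the lane's entry; bystander.
- tape_roll: Roll of brown packing tape lying flat, 73 mm across, 48 mm high; bystander. Origin: centre of its underside.
- spare_bottle: Blue bottle standing on the table by itself, outside the lane, beyond its packing end on the right, 74 mm x 213 mm; bystander. Origin: centre of its foot.
- dwell_timer: White round timer with a red knob, 63 mm across, 42 mm high; bystander. Origin: centre of its underside.
- packing_carton: Torn-open dark carton, half full of bottles, standing fixed on the table at the near right corner, clear of the lane: 240 mm (x) by 313 mm (y), walls 67 to 127 mm high, bottles in it up to 220 mm. Origin: on the table under it; the walls reach 126 mm beyond it in world +x and 129 mm in world +y.
Not all that is in view belongs to the job. Leave any yellow look-alike of the rear_bottle alone.

How it is judged:
By the outcome, as a careful person would: the job done as asked, in the order asked, and still so for the second after the job is handed in, with the robot touching nothing.
It also fails if it takes over 67 s, if anything falls off the work surface, if the arm or the gripper's body presses on something with over 40 N, if the wrist force passes 120 N, or if a joint passes its speed limit or range.

ROBOT

A 7-joint arm with a two-finger parallel gripper is mounted at the origin on a cart in front of the work surface, level with it; the furniture and walls round the work are solid. World frame = base frame: x ahead of the robot, y to its left, z up, the work surface at z = 0. Lengths are in m, angles in rad, forces in N, time in s.
With the tool pointing down it reaches from about 0.425 to 0.875 m from the base axis. Payload 9.9 kg.
Tool frame: the origin (TCP) lies on the centre line of the jaws, within the pads' length; the fingertips stand 11 mm ahead of it and the grasp point (between the pads) lies 8 mm behind it; z points along the fingers, y is the line along which they close (so a half turn about z gives the same grasp; the last joint's range is limited). The gripper opens to 85 mm and grips with 20 to 120 N. Pads are 22 mm wide; open, the fingers measure 114 mm over their backs; the gripper's body (76 mm by 85 mm) begins 54 mm behind the grasp point. The pads swing forward as they close: fully open they stand 13 mm farther back than shut.
Start: joints at [1.195, 0.576, 0.025, 1.437, -0.015, 1.129, -0.057], TCP at [0.194, -0.646, 0.242] pointing down, gripper open.
Joint ranges: [-2.76, 2.76], [-0.34, 2.15], [-1.52, 1.57], [0.19, 2.46], [-1.09, 4.23], [0.17, 1.99], [-2.82, 2.82]. Speed limits (rad/s): [2.22, 2.22, 3.01, 3.01, 3.14, 3.14, 3.14].

INTERFACE

Orientations are given as [roll, pitch, yaw] about the fixed x, y, z axes, in that order (R = Rz(yaw) Ry(pitch) Rx(roll)).
In Python, from cell import ctrl, eyes, look_for gives the robot as it stands.
- The arm moves only by the tool carry_out, never from a script. Its argument "steps" is a list of rows, each an object with "xyz": the shift along the world's x, y, z in cm, a list of three; "turn": the turn, a rotation vector about the world's x, y, z in rad, a list of three. A call has 1 to 5 rows; each row shifts and turns the commanded pose from where the row before left it; what a row does not reach is not made up. A row lasts 1/8 s, in which the tool goes at most 62.5 mm and 10.7 degrees, less where a joint would pass 70% of its speed; a pose out of reach is approached as far as the arm can. A call is refused whole if a number of a shift passes 6.25 or a number of a turn 0.188, either way. A call with a gripper value outside its range is refused whole. "claw" is the opening, from -1 (shut) to 1 (fully open), set as the call begins (left out, the last holds). The fingers move at their own pace and stop on an object; "squeeze" is the grip in N (left out, the last holds). Time passes only in rows, so rows that do not move let the fingers close. It gives the time, the measured TCP pose, the force, the opening and the grip force at its end, in the units of the state.
- ctrl.get_obs(): the state, without advancing time (a new reading comes with each control period).
- eyes.capture(name): name is "side" or "top"; returns (picture, depth): 384x512x3 uint8, blue, green, red; 384x512 float32, m along the optical axis (not along the pixel's ray), 0 where there is no reading.
- eyes.get_calibration(name): a dict with "camera_matrix" (3x3 intrinsics, pixels), "k1" (the pictures are not rectified: a ray, as slopes to the right and down, at radius r is drawn at 1 + k1 r^2 times it, then the intrinsics apply), "pose" (4x4, takes a point from camera to world coordinates). Camera axes: x right, y up, looking along -z (the intrinsics and any distortion apply to the point x, -y, -z); pixel columns grow to the right and rows downward; lengths in m; the calibration is good to about 2 mm. A picture is of the moment at which its call begins. get_calibration takes no time and is no camera call.
- ctrl.hand_in(): hands the job in; it is judged then, once.
Trained networks look in the newest picture that a camera, given by its name, has taken for a name from the list of things; names that differ only in an ending like _2 or _b are one class to them, and where a whole thing is asked for, a point or a joint stands for the part that bears it (a point fixed in the world has none). Each returns a list of dicts, best first, with "conf" (0 to 1); they miss things now and then, are a little off and sometimes report something else, mostly with a low value. They report only what shows in the picture. A call takes as long as a camera call. They do not tell look-alikes from the thing itself.
- look_for(query, camera): "rect" ([centre column, centre row, width, height] in pixels, round what is visible of it).
The state is a dict: "time_s": time; "joints": joint angles; "dq": joint speeds; "tau": joint torques, N m; "position": TCP position; "tool_rot": TCP orientation; "wrist_force": force on the tool from outside, world axes, zero at the start; "wrist_torque": the same for the moment, N m; "opening": opening from 0.0 (shut) to 1.0 (fully open); "grip_force": force on a finger pad.
Only numpy, scipy, OpenCV 4.12 (cv2) and the standard library are available. Lean on these libraries where they do the work, as an engineer would, in place of code of your own. Each camera call takes 0.05 s, during which the arm holds its last target. There are 200 camera calls.

## Working session

There is one attempt and no reset: what is moved stays moved. The work goes in short steps, Python scripts to look and compute and a tool call to move; the robot and the scene stay as the last step left them, time stands still between calls to the robot, and variables do not carry over. Pictures are saved under pics/ and viewed, at most 10 in all, crops included, and the job is handed in when it is done.

Besides the shell and the picture viewer there is one more tool, called after ">>>" as name(argument=value, ...), one argument or row to a line, values as JSON. carry_out: Moves the arm, as the interface text tells. Its arguments: {"type":"object","properties":{"steps":{"type":"array","items":{"type":"object","properties":{"xyz":{"type":"array","items":{"type":"number"}},"turn":{"type":"array","items":{"type":"number"}}}}},"claw":{"type":"number"},"squeeze":{"type":"number"}},"required":["steps"]}

```bash
ls; mkdir -p pics; cat > h.py <<'E'
import numpy as np, cv2
from cell import ctrl, eyes, look_for
def ray(cam,u,v):
    c=eyes.get_calibration(cam);K=np.array(c["camera_matrix"]);k=c["k1"]
    d=np.array([(u-K[0,2])/K[0,0],(v-K[1,2])/K[1,1]]);s=d.copy()
    for _ in range(20): s=d/(1+k*(s@s))
    return np.array([s[0],-s[1],-1.0]),np.array(c["pose"])
def at_depth(cam,u,v,z):
    r,T=ray(cam,u,v); return T[:3,:3]@(r*z)+T[:3,3]
def at_z(cam,u,v,h):
    r,T=ray(cam,u,v); d=T[:3,:3]@r; o=T[:3,3]; return o+d*(h-o[2])/d[2]
def proj(cam,p):
    c=eyes.get_calibration(cam);K=np.array(c["camera_matrix"]);T=np.array(c["pose"])
    q=T[:3,:3].T@(np.array(p)-T[:3,3]); s=np.array([q[0],-q[1]])/-q[2]; s=s*(1+c["k1"]*(s@s))
    return K[0,0]*s[0]+K[0,2],K[1,1]*s[1]+K[1,2]
E
python3 - <<'E'
from h import *
for c in("side","top"):
    im,d=eyes.capture(c); cv2.imwrite(f"pics/{c}0.png",im); np.save(f"pics/{c}0.npy",d)
    print(c,np.round(eyes.get_calibration(c)["pose"],3).tolist())
    for q in("lane","gate_handle","gate_pivot","front_bottle","rear_bottle","end_stop","packing_carton","spare_bottle","cap_wrench","tape_roll","dwell_timer"):
        for r in look_for(q,c)[:3]:
            u,v=r["rect"][:2]; z=d[int(v),int(u)]
            print(q,round(r["conf"],2),np.round(r["rect"]).tolist(),np.round(at_depth(c,u,v,z),3))
print(ctrl.get_obs())
E
```

```text
pics
side [[0.31, -0.834, 0.457, 1.183], [0.951, 0.274, -0.146, -0.231], [-0.004, 0.48, 0.877, 1.386], [0.0, 0.0, 0.0, 1.0]]
lane 0.78 [257.0, 226.0, 130.0, 87.0] [ 0.614 -0.056  0.044]
gate_handle 0.63 [248.0, 214.0, 44.0, 65.0] [ 0.601 -0.083  0.131]
gate_pivot 0.66 [258.0, 226.0, 139.0, 87.0] [ 0.621 -0.054  0.061]
front_bottle 0.6 [267.0, 212.0, 22.0, 39.0] [ 0.638 -0.032  0.183]
rear_bottle 0.86 [402.0, 177.0, 34.0, 43.0] [0.642 0.423 0.156]
rear_bottle 0.58 [295.0, 199.0, 23.0, 40.0] [0.621 0.063 0.179]
end_stop 0.98 [259.0, 227.0, 133.0, 88.0] [ 0.682 -0.073  0.193]
packing_carton 0.73 [138.0, 175.0, 123.0, 102.0] [ 0.338 -0.386  0.106]
packing_carton 0.41 [260.0, 226.0, 136.0, 90.0] [ 0.679 -0.069  0.192]
spare_bottle 0.61 [140.0, 259.0, 34.0, 39.0] [ 0.654 -0.427  0.157]
cap_wrench 0.57 [342.0, 170.0, 38.0, 25.0] [0.487 0.307 0.009]
tape_roll 0.7 [356.0, 194.0, 27.0, 25.0] [0.591 0.313 0.008]
dwell_timer 0.64 [378.0, 214.0, 17.0, 13.0] [0.695 0.343 0.039]
top [[-0.024, 0.99, -0.14, 0.347], [-1.0, -0.021, 0.023, 0.007], [0.02, 0.14, 0.99, 1.234], [0.0, 0.0, 0.0, 1.0]]
lane 0.
[... 1163 characters left out ...]
32]
{'time_s': 1.2, 'joints': array([ 1.19521505,  0.57567809,  0.02489755,  1.43709196, -0.01500231,
        1.12900856, -0.05652703]), 'dq': array([ 0.00126771, -0.00188843,  0.00014653, -0.00160785, -0.00173331,
        0.00034574,  0.0007476 ]), 'tau': array([-5.73501438e-04, -7.65515327e+01,  2.24812947e+00, -2.86297828e+01,
        1.51825865e-02,  3.10886928e-03,  2.39060569e-05]), 'position': array([ 0.1941791 , -0.64647196,  0.24230636]), 'tool_rot': array([-3.14159120e+00, -8.41613157e-06,  2.91753586e-01]), 'wrist_force': array([-0.37930078,  0.24334553,  0.14576548]), 'wrist_torque': array([-0.00820219,  0.04102381, -0.01818881]), 'grip_force': 0.0, 'opening': 0.9987289056088308}
```

```bash
python3 - <<'E'
import cv2
a=cv2.imread("pics/top0.png");cv2.imwrite("pics/t1.png",cv2.resize(a[110:230,190:350],None,fx=5,fy=5,interpolation=2))
a=cv2.imread("pics/side0.png");cv2.imwrite("pics/s1.png",a)
E
```

```text
(no output)
```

View pics/t1.png

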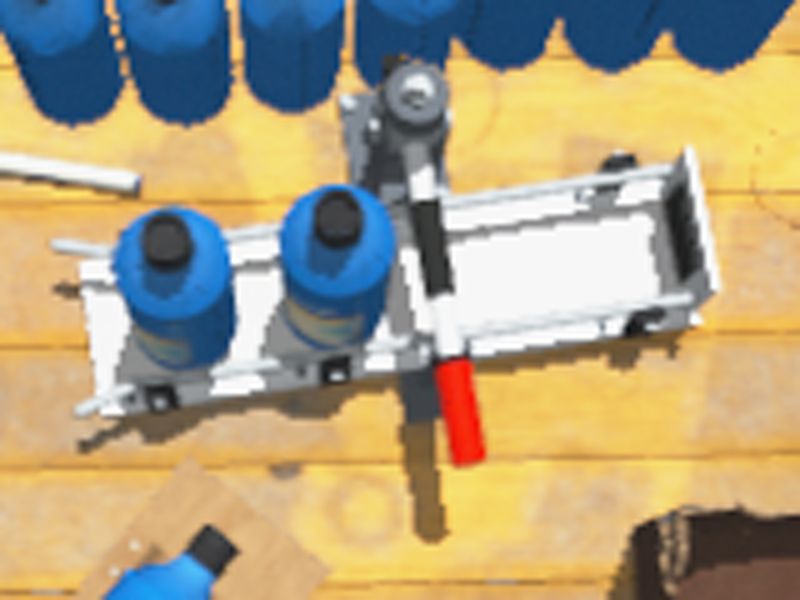

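View pics/s1.png

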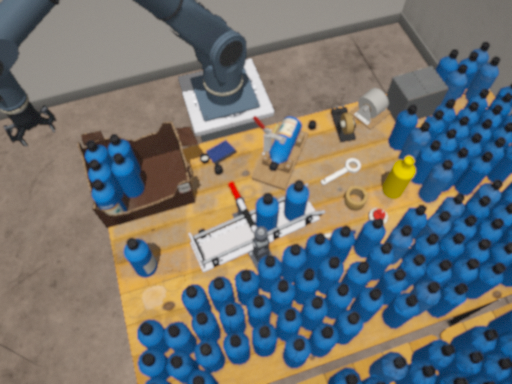

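```bash
python3 - <<'E'
from h import *
d=np.load("pics/top0.npy")
P=lambda a,b,h:at_z("top",190+a/5-.4,110+b/5-.4,h)
pts=dict(grip=(460,412,.131),gripfree=(468,466,.125),gripin=(452,358,.125),ctrw=(416,90,.176+.015),rearcap=(168,240,.225),frontcap=(338,215,.225),bedL0=(83,262,.014),bedL1=(103,413,.014),railn_a=(140,390,.061),railn_b=(690,298,.061),railf_a=(230,233,.061),railf_b=(680,170,.061),stoptop0=(690,150,.095),stoptop1=(718,290,.095))
for k,v in pts.items():
    u=190+v[0]/5-.4;w=110+v[1]/5-.4
    print(k,np.round(P(*v),4),np.round(at_depth("top",u,w,d[int(round(w)),int(round(u))]),3))
# red pixels via depth
im=cv2.imread("pics/top0.png").astype(int)
m=(im[...,2]>150)&(im[...,1]<70)&(im[...,0]<70);m[:150]=0;m[:,:270]=0;m[:,300:]=0;m[210:]=0
vs,us=np.nonzero(m);q=np.array([at_depth("top",u,v,d[v,u]) for u,v in zip(us,vs)]);q=q[q[:,2]>.08]
print(len(q),q.mean(0),q.min(0),q.max(0)); qc=q[:,:2]-q[:,:2].mean(0);print(np.linalg.svd(qc,full_matrices=0)[2][0])
for n,(u0,u1) in dict(rear=(210,240),front=(244,272)).items():
    q=np.array([at_depth("top",u,v,d[v,u]) for v in range(140,170) for u in range(u0,u1) if im[v,u].max()<75]);q=q[q[:,2]>.2]
    print(n,len(q),np.round(q.mean(0),4))
# heights on robot side region
for x in np.arange(.3,.95,.05):
    print(round(x,2),[int(1000*max(0,at_depth("top",*(a:=np.round(proj("top",(x,y,.0))).astype(int)),d[a[1],a[0]])[2])) if 0<=(a:=np.round(proj("top",(x,y,.0))).astype(int))[1]<384 and 0<=a[0]<512 else -1 for y in np.arange(.3,-.35,-.05)])
E
```

```text
grip [ 0.5078 -0.1026  0.131 ] [ 0.507 -0.102  0.136]
gripfree [ 0.4741 -0.1071  0.125 ] [ 0.489 -0.12  -0.001]
gripin [ 0.5435 -0.0993  0.125 ] [ 0.542 -0.098  0.135]
ctrw [ 0.6985 -0.0766  0.191 ] [ 0.695 -0.076  0.203]
rearcap [0.5989 0.0736 0.225 ] [0.6   0.074 0.219]
frontcap [ 0.612  -0.0258  0.225 ] [ 0.613 -0.026  0.219]
bedL0 [0.637  0.1473 0.014 ] [0.638 0.148 0.011]
bedL1 [0.5294 0.134  0.014 ] [0.53  0.135 0.008]
railn_a [0.5374 0.1043 0.061 ] [0.536 0.104 0.067]
railn_b [ 0.5928 -0.2686  0.061 ] [ 0.592 -0.268  0.063]
railf_a [0.644  0.0424 0.061 ] [0.644 0.042 0.059]
railf_b [ 0.6825 -0.2665  0.061 ] [ 0.675 -0.261  0.086]
stoptop0 [ 0.6863 -0.266   0.095 ] [ 0.714 -0.288  0.002]
stoptop1 [ 0.5907 -0.2795  0.095 ] [ 0.611 -0.303 -0.   ]
132 [ 0.50665923 -0.10131753  0.1426357 ] [ 0.34654028 -0.11583028  0.12681788] [0.53968406 0.00723814 1.23356003]
[-0.97742053  0.21130334]
rear 75 [0.598  0.0744 0.2209]
front 84 [ 0.61   -0.0254  0.2207]
0.3 [3, 0, 106, 105, 21, 197, 0, 0, 8, 0, 144, 160, 3]
0.35 [5, 0, 55, 108, 132, 18, 2, 0, 2, 1, 3, 120, 7]
0.4 [0, 0, 0, 25, 106, 20, 14, 0, 1, 0, 1, 96, 2]
0.45 [0, 0, 0, 0, 21, 23, 0, 0, 0, 0, 0, 87, 107]
0.5 [0, 11, 0, 0, 0, 1, 0, 0, 0, 1, 4, 0, 1]
0.55 [1, 4, 0, 0, 69, 11, 15, 0, 128, 0, 0, 4, 0]
0.6 [0, 3, 0, 0, 167, 115, 92, 118, 131, 15, 11, 65, 1]
0.65 [47, 1, 0, 62, 219, 169, 184, 192, 136, 14, 11, 14, 2]
0.7 [2, 0, 0, 13, 0, 1, 0, 5, 63, 0, 2, 63, 0]
0.75 [0, 6, 4, 36, 22, 0, 6, 7, 193, 0, 0, 0, 1]
0.8 [140, 124, 148, 146, 157, 128, 152, 67, 112, 58, 9, 74, 49]
0.85 [202, 157, 175, 169, 214, 0, 203, 151, 179, 155, 165, 166, 103]
0.9 [150, 146, 0, 87, 165, 0, 154, 124, 209, 160, 210, 168, 153]
```

>>> carry_out(
  steps=[
    {"xyz": [0,0,5.5],"turn": [0,0,0]},
    {"xyz": [0,2,6],"turn": [0,0,0]},
    {"xyz": [2,5.5,4],"turn": [0,0,-0.05]},
    {"xyz": [2.5,5.5,0],"turn": [0,0,-0.05]},
    {"xyz": [2.5,5.5,0],"turn": [0,0,-0.055]},
  ],
  claw=-1,
)

```text
time_s: 1.82
position: [0.2625, -0.4666, 0.3924]
tool_rot: [3.14, -0.001, 0.135]
wrist_force: [1.4, -0.1, -0.4]
opening: 0.0
grip_force: 0.0
```

>>> carry_out(
  steps=[
    {"xyz": [2.5,5.5,0],"turn": [0,0,0]},
    {"xyz": [2.5,5.5,0],"turn": [0,0,0]},
    {"xyz": [2.5,5.5,0],"turn": [0.024,-0.178,0]},
    {"xyz": [2.5,5.5,0],"turn": [0.024,-0.178,0]},
    {"xyz": [2.5,5.5,0],"turn": [0.024,-0.178,0]},
  ],
)

```text
time_s: 2.45
position: [0.3875, -0.1918, 0.3928]
tool_rot: [3.138, -0.545, 0.137]
wrist_force: [2.5, 2.4, -0.0]
opening: -0.001
grip_force: 0.0
```

```bash
python3 - <<'E'
from h import *
o=ctrl.get_obs();print({k:np.round(v,3) for k,v in o.items()})
E
```

```text
{'time_s': np.float64(2.45), 'joints': array([ 0.767, -0.103, -0.105,  2.091, -0.541,  0.826, -0.467]), 'dq': array([-0.214, -0.621, -0.139,  1.177, -1.742, -1.349,  0.934]), 'tau': array([  3.784, -17.548,   2.791, -34.51 ,   2.463,   1.317,  -2.347]), 'position': array([ 0.387, -0.192,  0.393]), 'tool_rot': array([ 3.138, -0.545,  0.137]), 'wrist_force': array([ 2.533,  2.434, -0.016]), 'wrist_torque': array([0.079, 0.441, 0.025]), 'grip_force': np.float64(0.0), 'opening': np.float64(-0.001)}
```

>>> carry_out(
  steps=[
    {"xyz": [2.5,4,0],"turn": [0.024,-0.178,0]},
    {"xyz": [3,4,-2],"turn": [0.024,-0.178,0]},
    {"xyz": [0,0,-2],"turn": [0,0,0]},
  ],
)

```text
time_s: 2.82
position: [0.42, -0.1447, 0.3774]
tool_rot: [3.11, -0.757, 0.17]
wrist_force: [0.4, 0.4, 0.0]
opening: -0.001
grip_force: 0.0
```

```bash
python3 - <<'E'
from h import *
o=ctrl.get_obs();print({k:np.round(v,3) for k,v in o.items()})
E
```

```text
{'time_s': np.float64(2.825), 'joints': array([ 0.486, -0.138,  0.079,  2.293, -0.933,  0.563, -0.14 ]), 'dq': array([-0.122,  0.209,  0.139,  0.347, -0.594, -0.33 ,  0.74 ]), 'tau': array([ -0.438, -21.082,  -0.251, -30.509,  -0.845,  -0.239,  -1.989]), 'position': array([ 0.42 , -0.145,  0.377]), 'tool_rot': array([ 3.11 , -0.757,  0.17 ]), 'wrist_force': array([0.384, 0.361, 0.024]), 'wrist_torque': array([-0.078,  0.71 ,  0.02 ]), 'grip_force': np.float64(0.0), 'opening': np.float64(-0.001)}
```

>>> carry_out(
  steps=[
    {"xyz": [0,1.5,-4],"turn": [0,0,0]},
    {"xyz": [0,1.5,-5.5],"turn": [0,0,0]},
    {"xyz": [0,0,-5.5],"turn": [0,0,0]},
    {"xyz": [0,0,-5.5],"turn": [0,0,0]},
    {"xyz": [0,0,0],"turn": [0,0,0]},
  ],
)

```text
time_s: 3.45
position: [0.4261, -0.139, 0.3434]
tool_rot: [3.088, -0.793, 0.188]
wrist_force: [0.6, 0.8, -0.2]
opening: 0.002
grip_force: 0.0
```

```bash
python3 - <<'E'
from h import *
o=ctrl.get_obs();print({k:np.round(v,3) for k,v in o.items()})
im,d=eyes.capture("side");cv2.imwrite("pics/s2.png",cv2.resize(im[80:290,130:410],None,fx=2.8,fy=2.8,interpolation=2))
E
```

```text
{'time_s': np.float64(3.45), 'joints': array([-0.291, -0.172,  0.72 ,  2.409, -1.054,  0.331, -0.018]), 'dq': array([ 0.134,  0.013, -0.109, -0.016,  0.006,  0.031, -0.011]), 'tau': array([ -3.291,  -7.262,  -0.712, -27.244,  -1.456,  -1.031,   0.203]), 'position': array([ 0.426, -0.139,  0.343]), 'tool_rot': array([ 3.088, -0.793,  0.188]), 'wrist_force': array([ 0.616,  0.806, -0.236]), 'wrist_torque': array([-0.008,  0.753,  0.008]), 'grip_force': np.float64(0.0), 'opening': np.float64(0.002)}
```

View pics/s2.png

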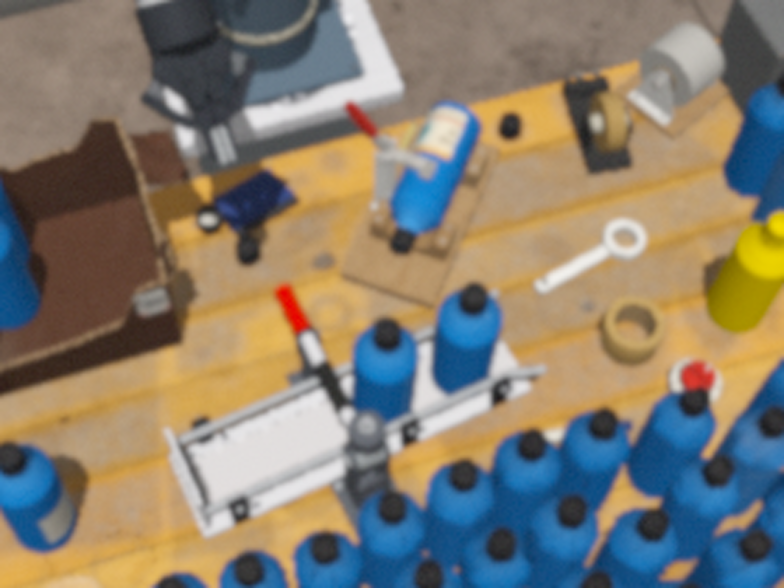

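>>> carry_out(
  steps=[
    {"xyz": [2,0,3],"turn": [-0.024,0.178,0]},
    {"xyz": [3,1,3],"turn": [-0.024,0.178,0]},
    {"xyz": [3,2,1],"turn": [-0.024,0.178,0]},
    {"xyz": [3,2,0],"turn": [-0.024,0.178,0]},
    {"xyz": [0,2,0],"turn": [0,0,0]},
  ],
)

```text
time_s: 4.12
position: [0.513, -0.0633, 0.3859]
tool_rot: [-3.128, -0.368, 0.202]
wrist_force: [-1.9, 0.4, -0.9]
opening: -0.0
grip_force: 0.0
```

```bash
cat >> h.py <<'E'
from scipy.spatial.transform import Rotation as R
XL=np.array([.9907,.1357,0]);YL=np.array([-.1357,.9907,0]);O=np.array([.6145,-.0873,0])
def lane(p): q=np.array(p)-O; return np.round([q@XL,q@YL,p[2]],4)
def st(psi=None):
    o=ctrl.get_obs();print("t",o["time_s"],"q",np.round(o["joints"],2),"p",np.round(o["position"],4),"lane",lane(o["position"]),"rpy",np.round(o["tool_rot"],3),"F",np.round(o["wrist_force"],1))
    Rm=R.from_euler("xyz",o["tool_rot"]).as_matrix();print("tz lane",np.round([Rm[:,2]@XL,Rm[:,2]@YL,Rm[2,2]],2))
    if psi is not None:
        D=R.from_rotvec(-psi*XL)*R.from_euler("xyz",[np.pi,0,.136])
        print("need turn",np.round((D*R.from_matrix(Rm).inv()).as_rotvec(),3))
E
python3 -c "
from h import *
st(.85)"
```

```text
t 4.125 q [ 0.04  0.06  0.08  1.88 -0.17  0.86 -1.15] p [ 0.513  -0.0633  0.3859] lane [-0.0973  0.0376  0.3859] rpy [-3.128 -0.368  0.202] F [-1.9  0.4 -0.9]
tz lane [ 0.36  0.04 -0.93]
need turn [-0.901  0.196 -0.22 ]
```

>>> carry_out(
  steps=[
    {"xyz": [0,0,1],"turn": [-0.15,0.033,-0.037]},
    {"xyz": [0,0,1],"turn": [-0.15,0.033,-0.037]},
    {"xyz": [0,0,0],"turn": [-0.15,0.033,-0.037]},
    {"xyz": [0,0,0],"turn": [-0.15,0.033,-0.037]},
    {"xyz": [0,0,0],"turn": [-0.15,0.033,-0.037]},
  ],
)

```text
time_s: 4.75
position: [0.5091, -0.0643, 0.4059]
tool_rot: [2.438, -0.057, 0.166]
wrist_force: [-0.1, -0.1, -0.9]
opening: -0.002
grip_force: 0.0
```

>>> carry_out(
  steps=[
    {"xyz": [0,0,0],"turn": [-0.15,0.033,-0.037]},
    {"xyz": [0,0,0],"turn": [0,0,0]},
  ],
)

```text
time_s: 5.0
position: [0.5095, -0.0623, 0.4028]
tool_rot: [2.3, 0.004, 0.139]
wrist_force: [0.6, -0.4, -0.6]
opening: -0.003
grip_force: 0.0
```

```bash
python3 -c "
from h import *
st(.85)"
```

```text
t 5.0 q [-0.43  0.3  -0.08  1.79  0.8   1.48 -2.19] p [ 0.5095 -0.0623  0.4028] lane [-0.1006  0.0391  0.4028] rpy [2.3   0.004 0.139] F [ 0.6 -0.4 -0.6]
tz lane [-0.   -0.75 -0.67]
need turn [-0.008 -0.005 -0.003]
```

>>> carry_out(
  steps=[
    {"xyz": [-2,1.8,-4],"turn": [0,0,0]},
    {"xyz": [-2,1.8,-6],"turn": [0,0,0]},
    {"xyz": [0,0,-6],"turn": [0,0,0]},
    {"xyz": [0,0,-6],"turn": [0,0,0]},
    {"xyz": [0,0,0],"turn": [0,0,0]},
  ],
)

```text
time_s: 5.62
position: [0.4687, -0.0296, 0.1863]
tool_rot: [2.301, 0.004, 0.135]
wrist_force: [-0.7, -0.6, 0.8]
opening: -0.002
grip_force: 0.0
```

```bash
python3 -c "
from h import *
st(.85)"
```

```text
t 5.625 q [-0.51  0.55 -0.1   2.11  0.87  1.16 -2.69] p [ 0.4687 -0.0296  0.1863] lane [-0.1366  0.077   0.1863] rpy [2.301 0.004 0.135] F [-0.7 -0.6  0.8]
tz lane [-0.   -0.75 -0.67]
need turn [-0.008 -0.006  0.001]
```

>>> carry_out(
  steps=[
    {"xyz": [0,0,0],"turn": [0.018,-0.134,-0.121]},
    {"xyz": [0,0,0],"turn": [0,0,0]},
  ],
)

```text
time_s: 5.88
position: [0.4707, -0.028, 0.1907]
tool_rot: [2.309, -0.139, 0.015]
wrist_force: [0.2, -0.2, 0.5]
opening: -0.002
grip_force: 0.0
```

```bash
python3 -c "
from h import *
st(.85)"
```

```text
t 5.875 q [-0.63  0.55  0.06  2.11  0.83  1.09 -2.81] p [ 0.4707 -0.028   0.1907] lane [-0.1344  0.0782  0.1907] rpy [ 2.309 -0.139  0.015] F [ 0.2 -0.2  0.5]
tz lane [ 0.   -0.75 -0.67]
need turn [-0.028  0.137  0.12 ]
```

>>> carry_out(
  steps=[
    {"xyz": [0,0,0],"turn": [-0.018,0.134,0.121]},
    {"xyz": [0,0,0],"turn": [-0.018,0.134,0.121]},
    {"xyz": [0,0,0],"turn": [-0.018,0.134,0.121]},
    {"xyz": [0,0,0],"turn": [-0.018,0.134,0.121]},
    {"xyz": [0,0,0],"turn": [-0.018,0.134,0.121]},
  ],
)

```text
time_s: 6.5
position: [0.4705, -0.0279, 0.1904]
tool_rot: [2.45, 0.516, 0.678]
wrist_force: [-0.7, 0.5, 0.0]
opening: -0.003
grip_force: 0.0
```

>>> carry_out(
  steps=[
    {"xyz": [0,0,0],"turn": [-0.018,0.134,0.121]},
    {"xyz": [0,0,0],"turn": [-0.018,0.134,0.121]},
    {"xyz": [0,0,0],"turn": [-0.018,0.134,0.121]},
    {"xyz": [0,0,0],"turn": [-0.018,0.134,0.121]},
    {"xyz": [0,0,0],"turn": [-0.013,0.097,0.087]},
  ],
)

```text
time_s: 7.12
position: [0.4705, -0.028, 0.1906]
tool_rot: [-3.125, 0.835, 1.73]
wrist_force: [0.3, 0.7, 0.5]
opening: 0.0
grip_force: 0.0
```

```bash
python3 -c "
from h import *
st(.85)
o=ctrl.get_obs();Rm=R.from_euler('xyz',o['tool_rot']).as_matrix();print(Rm)"
```

```text
t 7.125 q [-0.39  0.55 -0.27  2.1   0.9   1.24 -1.15] p [ 0.4705 -0.028   0.1906] lane [-0.1346  0.0783  0.1906] rpy [-3.125  0.835  1.73 ] F [0.3 0.7 0.5]
tz lane [ 0.   -0.74 -0.67]
need turn [ 0.149 -1.174 -1.056]
[[-0.10617887  0.98923824  0.10066655]
 [ 0.66286333  0.14588068 -0.73439161]
 [-0.74117357 -0.01124871 -0.6712192 ]]
```

>>> carry_out(
  steps=[
    {"xyz": [0,0,-5.5],"turn": [0,0,0]},
    {"xyz": [0,0,-5],"turn": [0,0,0]},
    {"xyz": [0.4,-3,0],"turn": [0,0,0]},
    {"xyz": [0.4,-2.9,0],"turn": [0,0,0]},
    {"xyz": [0,0,0],"turn": [0,0,0]},
  ],
)

```text
time_s: 7.75
position: [0.4784, -0.0892, 0.0854]
tool_rot: [-3.13, 0.837, 1.719]
wrist_force: [-0.1, 0.6, 0.6]
opening: 0.001
grip_force: 0.0
```

```bash
python3 - <<'E'
from h import *
st()
im,d=eyes.capture("side");cv2.imwrite("pics/s3.png",cv2.resize(im[140:290,180:360],None,fx=4,fy=4,interpolation=2))
E
```

```text
t 7.75 q [-0.33  0.73 -0.2   2.2   1.13  1.04 -1.37] p [ 0.4784 -0.0892  0.0854] lane [-0.1351  0.0166  0.0854] rpy [-3.13   0.837  1.719] F [-0.1  0.6  0.6]
tz lane [-0.   -0.74 -0.67]
```

View pics/s3.png

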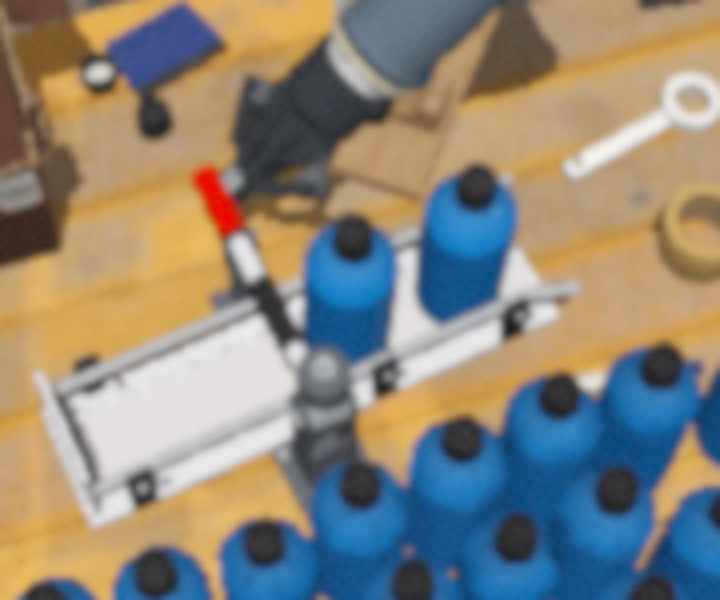

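>>> carry_out(
  steps=[
    {"xyz": [0,0,2],"turn": [0,0,0]},
    {"xyz": [0.1,0,2],"turn": [0,0,0]},
    {"xyz": [0.2,0,2],"turn": [0,0,0]},
    {"xyz": [0.3,0.1,2],"turn": [0,0,0]},
    {"xyz": [0.6,0.1,2],"turn": [0,0,0]},
  ],
)

```text
time_s: 8.43
position: [0.4903, -0.0834, 0.1851]
tool_rot: [-3.129, 0.835, 1.725]
wrist_force: [-0.3, -0.8, -0.7]
opening: 0.003
grip_force: 0.3
```

>>> carry_out(
  steps=[
    {"xyz": [0.8,0.1,2.2],"turn": [0,0,0]},
    {"xyz": [1,0.1,2],"turn": [0,0,0]},
    {"xyz": [1.2,0.2,2],"turn": [0,0,0]},
    {"xyz": [1.4,0.2,2],"turn": [0,0,0]},
    {"xyz": [1.2,0.2,1.3],"turn": [0,0,0]},
  ],
)

```text
time_s: 9.05
position: [0.5466, -0.0755, 0.2808]
tool_rot: [-3.131, 0.834, 1.723]
wrist_force: [0.2, -0.2, 0.2]
opening: 0.001
grip_force: 0.0
```

```bash
python3 - <<'E'
from h import *
st()
im,d=eyes.capture("side");cv2.imwrite("pics/s4.png",cv2.resize(im[140:290,180:360],None,fx=4,fy=4,interpolation=2))
E
```

```text
t 9.05 q [-0.28  0.47 -0.22  1.88  0.91  1.32 -0.82] p [ 0.5466 -0.0755  0.2808] lane [-0.0657  0.021   0.2808] rpy [-3.131  0.834  1.723] F [ 0.2 -0.2  0.2]
tz lane [ 0.   -0.74 -0.67]
```

View pics/s4.png

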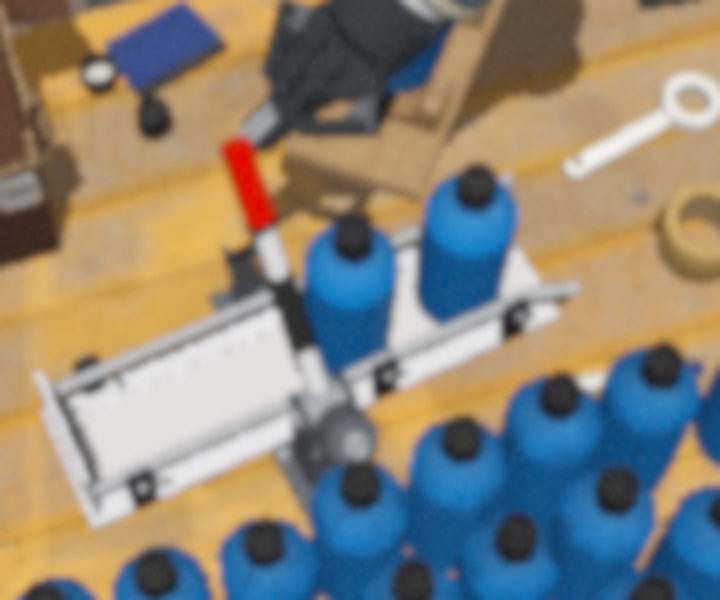

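>>> carry_out(
  steps=[
    {"xyz": [1.5,0.2,1.1],"turn": [0,0,0]},
    {"xyz": [1.4,0.2,0.8],"turn": [0,0,0]},
    {"xyz": [1,0.1,0.3],"turn": [0,0,0]},
    {"xyz": [0,0,0],"turn": [0,0,0]},
    {"xyz": [0,0,0],"turn": [0,0,0]},
  ],
)

```text
time_s: 9.72
position: [0.5843, -0.0716, 0.3]
tool_rot: [-3.126, 0.836, 1.726]
wrist_force: [-0.4, -0.2, -0.6]
opening: -0.0
grip_force: 0.0
```

>>> carry_out(
  steps=[
    {"xyz": [-2,2,1],"turn": [0,0,0]},
    {"xyz": [-3,4,2],"turn": [0,0,0]},
    {"xyz": [-2,5,0],"turn": [0,0,0]},
    {"xyz": [0,5,0],"turn": [0,0,0]},
    {"xyz": [0,5,0],"turn": [0,0,0]},
  ],
)

```text
time_s: 10.35
position: [0.5134, 0.1407, 0.331]
tool_rot: [-3.127, 0.836, 1.726]
wrist_force: [0.4, -0.6, -0.8]
opening: 0.004
grip_force: 0.0
```

```bash
python3 - <<'E'
from h import *
st()
im,d=eyes.capture("side");cv2.imwrite("pics/s5.png",cv2.resize(im[130:290,180:380],None,fx=3.7,fy=3.7,interpolation=2))
E
```

```text
t 10.35 q [-0.58  0.53 -0.3   1.62  0.72  1.68 -0.92] p [0.5134 0.1407 0.331 ] lane [-0.0693  0.2396  0.331 ] rpy [-3.127  0.836  1.726] F [ 0.4 -0.6 -0.8]
tz lane [-0.   -0.74 -0.67]
```

View pics/s5.png

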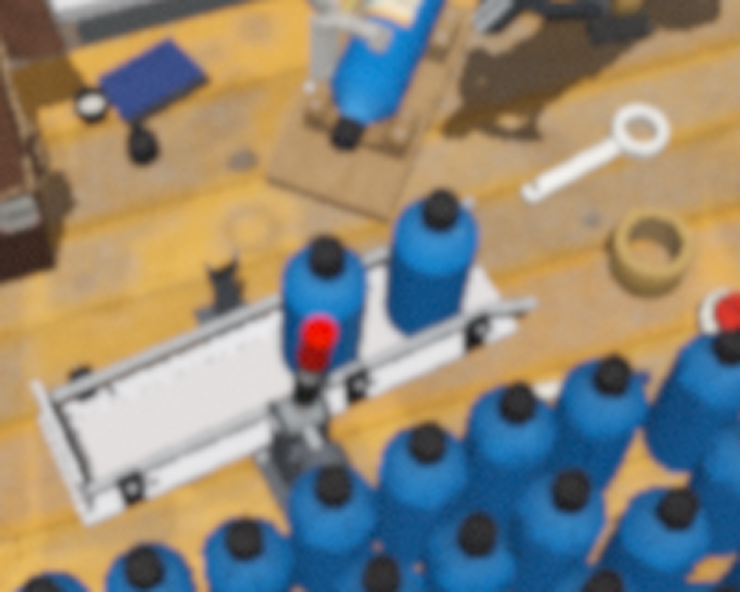

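>>> carry_out(
  steps=[
    {"xyz": [1.5,0.5,0],"turn": [0.1,0.014,0]},
    {"xyz": [2,0.5,0],"turn": [0.1,0.014,0]},
    {"xyz": [2,0.5,0],"turn": [0,0,0]},
    {"xyz": [0,0,0],"turn": [0,0,0]},
  ],
)

```text
time_s: 10.9
position: [0.5695, 0.1536, 0.3302]
tool_rot: [-3.13, 0.634, 1.722]
wrist_force: [-0.3, -0.0, -0.2]
opening: -0.005
grip_force: 0.0
```

```bash
python3 - <<'E'
from h import *
st()
p=ctrl.get_obs()["position"]
for c in("top","side"):
    im,d=eyes.capture(c);cv2.imwrite(f"pics/{c}6.png",im)
    L=[]
    for v in range(0,384,1):
        for u in range(0,512,1):
            if d[v,u]>0:
                q=at_depth(c,u,v,d[v,u]) if False else None
    c0=eyes.get_calibration(c);K=np.array(c0["camera_matrix"]);T=np.array(c0["pose"])
    uu,vv=np.meshgrid(np.arange(512.),np.arange(384.));und=cv2.undistortPoints(np.stack([uu,vv],-1).reshape(-1,1,2),K,np.array([c0["k1"],0,0,0.])).reshape(-1,2)
    z=d.reshape(-1);P=np.c_[und[:,0]*z,-und[:,1]*z,-z]@T[:3,:3].T+T[:3,3];P=P[z>0]
    q=(P-O);l=np.c_[q@XL,q@YL,P[:,2]]
    tl=lane(p)
    m=(np.abs(l[:,0]-tl[0])<.09)&(l[:,1]>tl[1]-.06)&(l[:,1]<tl[1]+.35)&(l[:,2]>.25)
    g=l[m]-tl
    print(c,tl)
    for a in np.arange(-.06,.34,.03):
        s=g[(g[:,1]>=a)&(g[:,1]<a+.03)]
        if len(s):print(round(a,2),len(s),"lx",np.round([s[:,0].min(),s[:,0].max()],3),"z",np.round([s[:,2].min(),s[:,2].max()],3))
    if c=="side":
        m=(l[:,1]>.44)&(l[:,1]<.56)&(np.abs(l[:,0])<.15)&(l[:,2]>.1); s=l[m]
        hs=cv2.cvtColor(im,cv2.COLOR_BGR2HSV).reshape(-1,3)[z>0];y=(hs[:,0]>24)&(hs[:,0]<34)&(hs[:,1]>180)&(l[:,2]>.03)&(l[:,1]>.4)
        print("yellow",y.sum(),np.round(l[y].min(0),3),np.round(l[y].max(0),3))
E
```

```text
t 10.9 q [-0.46  0.53 -0.32  1.47  0.65  1.6  -0.76] p [0.5695 0.1536 0.3302] lane [-0.0118  0.2448  0.3302] rpy [-3.13   0.634  1.722] F [-0.3 -0.  -0.2]
tz lane [-0.   -0.59 -0.81]
top [-0.0118  0.2448  0.3302]
-0.03 56 lx [-0.014  0.013] z [-0.005  0.02 ]
0.0 380 lx [-0.052  0.056] z [-0.005  0.074]
0.03 797 lx [-0.062  0.061] z [0.028 0.148]
0.06 784 lx [-0.09   0.035] z [0.077 0.378]
0.09 1345 lx [-0.09   0.041] z [0.117 0.386]
0.12 1562 lx [-0.09   0.037] z [0.144 0.384]
0.15 1290 lx [-0.09   0.058] z [0.244 0.376]
0.18 1118 lx [-0.09   0.069] z [0.261 0.357]
0.21 754 lx [-0.085  0.07 ] z [0.284 0.34 ]
0.24 214 lx [-0.054  0.011] z [0.289 0.316]
0.27 1 lx [-0.015 -0.015] z [0.291 0.291]
side [-0.0118  0.2448  0.3302]
-0.03 38 lx [-0.011  0.014] z [-0.009  0.016]
0.0 333 lx [-0.052  0.054] z [-0.016  0.07 ]
0.03 746 lx [-0.063  0.063] z [0.025 0.145]
0.06 684 lx [-0.09   0.059] z [0.054 0.38 ]
0.09 1241 lx [-0.09   0.045] z [0.107 0.387]
0.12 1647 lx [-0.09   0.042] z [0.135 0.388]
0.15 1263 lx [-0.089  0.056] z [0.181 0.379]
0.18 794 lx [-0.066  0.067] z [0.23  0.359]
0.21 260 lx [-0.079  0.067] z [0.282 0.343]
0.24 92 lx [-0.061  0.003] z [0.289 0.319]
0.27 2 lx [-0.017 -0.015] z [0.292 0.298]
yellow 762 [0.041 0.484 0.03 ] [0.113 0.611 0.217]
```

>>> carry_out(
  steps=[
    {"xyz": [0.6,0.5,-5],"turn": [0,0,0]},
    {"xyz": [0.5,0.2,-6],"turn": [0,0,0]},
    {"xyz": [0,0,-6],"turn": [0,0,0]},
    {"xyz": [0,0,-5],"turn": [0,0,0]},
    {"xyz": [0,0,-3],"turn": [0,0,0]},
  ],
)

```text
time_s: 11.62
position: [0.5787, 0.1605, 0.0779]
tool_rot: [-3.126, 0.635, 1.726]
wrist_force: [-0.5, -0.1, -0.2]
opening: 0.0
grip_force: 0.0
```

```bash
python3 - <<'E'
from h import *
st()
im,d=eyes.capture("side");cv2.imwrite("pics/s7.png",cv2.resize(im[120:280,180:420],None,fx=3.3,fy=3.3,interpolation=2))
E
```

```text
t 11.625 q [-0.49  0.82 -0.29  1.68  0.78  1.22 -1.07] p [0.5787 0.1605 0.0779] lane [-0.0018  0.2503  0.0779] rpy [-3.126  0.635  1.726] F [-0.5 -0.1 -0.2]
tz lane [-0.   -0.59 -0.8 ]
```

View pics/s7.png

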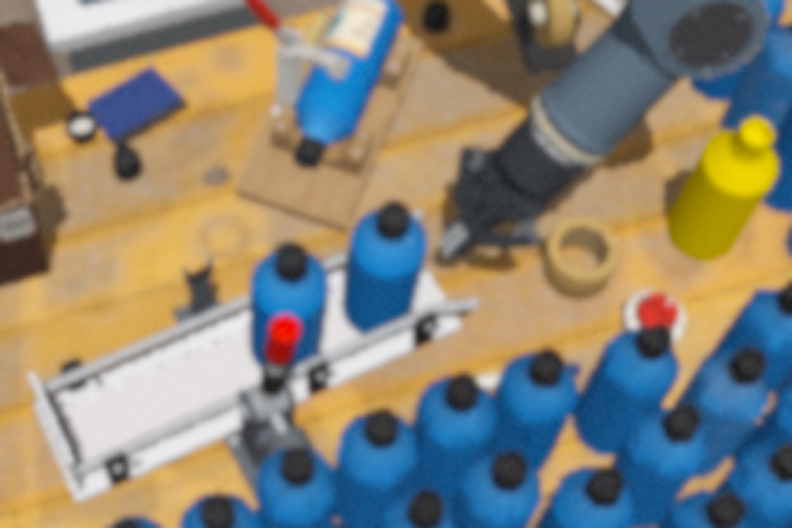

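>>> carry_out(
  steps=[
    {"xyz": [0.2,-1.3,-0.5],"turn": [0,0,0]},
    {"xyz": [0.2,-1.3,-0.5],"turn": [0,0,0]},
    {"xyz": [0.1,-0.6,0],"turn": [0,0,0]},
    {"xyz": [0.1,-0.6,0],"turn": [0,0,0]},
    {"xyz": [0.1,-0.7,0],"turn": [0,0,0]},
  ],
)

```text
time_s: 12.3
position: [0.5883, 0.1161, 0.0709]
tool_rot: [-3.133, 0.633, 1.722]
wrist_force: [-1.4, 3.3, 2.8]
opening: -0.0
grip_force: 1.6
```

>>> carry_out(
  steps=[
    {"xyz": [0.1,-0.7,0],"turn": [-0.04,-0.006,0]},
    {"xyz": [0.1,-0.7,0],"turn": [-0.04,-0.006,0]},
    {"xyz": [0.1,-0.7,0],"turn": [-0.04,-0.006,0]},
    {"xyz": [0.1,-0.7,0],"turn": [-0.04,-0.006,0]},
    {"xyz": [0.1,-0.7,0],"turn": [-0.04,-0.006,0]},
  ],
)

```text
time_s: 12.92
position: [0.5926, 0.0809, 0.0695]
tool_rot: [-3.129, 0.838, 1.725]
wrist_force: [-1.3, 4.1, -3.2]
opening: 0.002
grip_force: 2.1
```

```bash
cat >> h.py <<'E'
def caps():
    im,d=eyes.capture("top");c0=eyes.get_calibration("top");K=np.array(c0["camera_matrix"]);T=np.array(c0["pose"])
    uu,vv=np.meshgrid(np.arange(512.),np.arange(384.));und=cv2.undistortPoints(np.stack([uu,vv],-1).reshape(-1,1,2),K,np.array([c0["k1"],0,0,0.])).reshape(-1,2)
    z=d.reshape(-1);P=np.c_[und[:,0]*z,-und[:,1]*z,-z]@T[:3,:3].T+T[:3,3];q=P-O
    l=np.c_[q@XL,q@YL,P[:,2]]
    m=(z>0)&(np.abs(l[:,0])<.06)&(l[:,1]>-.2)&(l[:,1]<.24)&(l[:,2]>.212)&(l[:,2]<.235)&(im.reshape(-1,3).max(1)<75)
    n,lab,s,_=cv2.connectedComponentsWithStats(m.reshape(384,512).astype(np.uint8))
    for i in range(1,n):
        if s[i,4]>20: print("dark",s[i,4],np.round(l[(lab==i).reshape(-1)].mean(0),4))
    return im
E
python3 -c "
from h import *
st();caps()"
```

```text
t 12.925 q [-0.51  0.88 -0.18  1.73  0.9   1.26 -1.13] p [0.5926 0.0809 0.0695] lane [0.0011 0.1696 0.0695] rpy [-3.129  0.838  1.725] F [-1.3  4.1 -3.2]
tz lane [ 0.   -0.74 -0.67]
dark 72 [0.005  0.0446 0.2219]
dark 41 [0.0075 0.1161 0.2224]
```

>>> carry_out(
  steps=[
    {"xyz": [0.1,-0.8,0],"turn": [0,0,0]},
    {"xyz": [0.1,-0.8,0],"turn": [0,0,0]},
    {"xyz": [0.1,-0.8,0],"turn": [0,0,0]},
    {"xyz": [0.1,-0.8,0],"turn": [0,0,0]},
    {"xyz": [0.1,-0.8,0],"turn": [0,0,0]},
  ],
)

```text
time_s: 13.6
position: [0.598, 0.0397, 0.0704]
tool_rot: [-3.13, 0.836, 1.722]
wrist_force: [-0.8, 3.8, -2.8]
opening: 0.003
grip_force: 1.9
```

>>> carry_out(
  steps=[
    {"xyz": [0.1,-0.8,0],"turn": [0,0,0]},
    {"xyz": [0.1,-0.8,0],"turn": [0,0,0]},
    {"xyz": [0.1,-0.8,0],"turn": [0,0,0]},
    {"xyz": [0.1,-0.8,0],"turn": [0,0,0]},
    {"xyz": [0.1,-0.8,0],"turn": [0,0,0]},
  ],
)

```text
time_s: 14.22
position: [0.603, -0.0001, 0.0703]
tool_rot: [-3.13, 0.836, 1.723]
wrist_force: [-0.9, 3.9, -1.8]
opening: 0.002
grip_force: 2.0
```

>>> carry_out(
  steps=[
    {"xyz": [0.1,-0.8,0],"turn": [0,0,0]},
    {"xyz": [0.1,-0.8,0],"turn": [0,0,0]},
    {"xyz": [0.1,-0.8,0],"turn": [0,0,0]},
    {"xyz": [0.1,-0.8,0],"turn": [0,0,0]},
    {"xyz": [0.1,-0.8,0],"turn": [0,0,0]},
  ],
)

```text
time_s: 14.85
position: [0.608, -0.0401, 0.0703]
tool_rot: [-3.13, 0.836, 1.723]
wrist_force: [-1.1, 4.5, -1.7]
opening: -0.002
grip_force: 2.1
```

```bash
python3 - <<'E'
from h import *
st();im=caps()
cv2.imwrite("pics/t8.png",cv2.resize(im[100:220,190:350],None,fx=5,fy=5,interpolation=2))
E
```

```text
t 14.85 q [-0.36  0.84 -0.13  1.84  1.02  1.12 -1.1 ] p [ 0.608  -0.0401  0.0703] lane [-0.0001  0.0476  0.0703] rpy [-3.13   0.836  1.723] F [-1.1  4.5 -1.7]
tz lane [ 0.   -0.74 -0.67]
dark 74 [ 0.0051 -0.0761  0.2222]
dark 23 [-0.0014 -0.0012  0.2213]
```

View pics/t8.png

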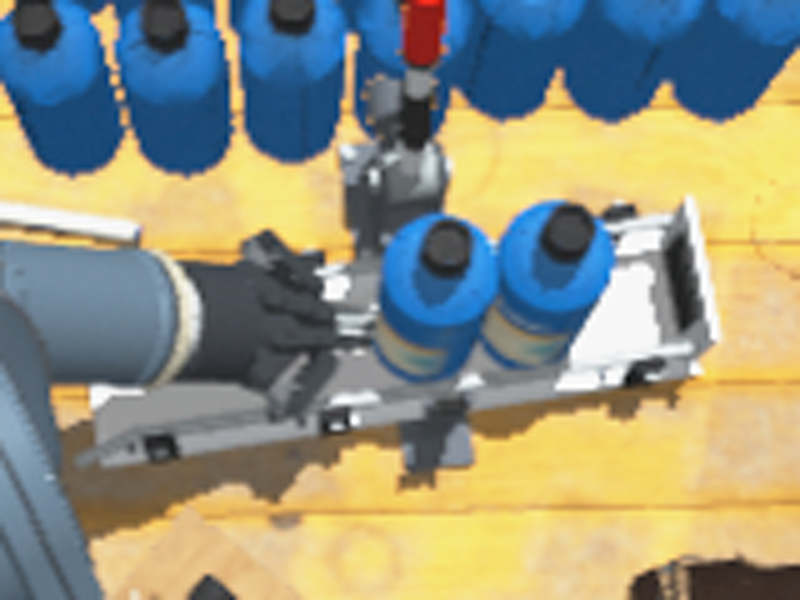

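```bash
python3 - <<'E'
from h import *
for cam in("top","side"):
    im,d=eyes.capture(cam);c0=eyes.get_calibration(cam);K=np.array(c0["camera_matrix"]);T=np.array(c0["pose"])
    uu,vv=np.meshgrid(np.arange(512.),np.arange(384.));und=cv2.undistortPoints(np.stack([uu,vv],-1).reshape(-1,1,2),K,np.array([c0["k1"],0,0,0.])).reshape(-1,2)
    z=d.reshape(-1);P=np.c_[und[:,0]*z,-und[:,1]*z,-z]@T[:3,:3].T+T[:3,3];q=P-O
    l=np.c_[q@XL,q@YL,P[:,2]]*1000;l=l[z>0]
    b=l[(l[:,0]>45)&(l[:,0]<110)&(abs(l[:,1])<50)&(l[:,2]>80)&(l[:,2]<170)]
    print(cam,"bracket");
    for a in range(-40,50,10):
        s=b[(b[:,1]>=a)&(b[:,1]<a+10)]
        if len(s):print(a,len(s),"minlx",s[:,0].min().round(),"z",s[:,2].min().round(),s[:,2].max().round())
    print("gripper +lx side")
    for a in range(40,130,10):
        s=l[(l[:,1]>=a)&(l[:,1]<a+10)&(abs(l[:,0])<75)&(l[:,2]>80)]
        s=s[s[:,2]<170]
        if len(s):
            i=s[:,0].argmax();j=s[:,0].argmin();print(a,s[i].round(),s[j].round())
    f=l[(l[:,0]>-85)&(l[:,0]<-52)&(abs(l[:,1])<25)&(l[:,2]>80)&(l[:,2]<145)]
    if len(f):print("fork",f.min(0).round(),f.max(0).round())
E
```

```text
top bracket
-30 12 minlx 66.0 z 114.0 148.0
-20 40 minlx 66.0 z 85.0 147.0
-10 27 minlx 68.0 z 123.0 169.0
0 35 minlx 68.0 z 127.0 168.0
10 33 minlx 66.0 z 84.0 148.0
20 28 minlx 66.0 z 83.0 148.0
gripper +lx side
40 [ 9. 47. 83.] [-15.  48.  82.]
50 [13. 57. 89.] [-15.  52.  88.]
60 [ 30.  68. 107.] [-37.  69. 110.]
70 [ 42.  79. 120.] [-44.  77. 118.]
80 [ 53.  88. 123.] [-56.  89. 122.]
90 [ 59.  99. 132.] [-62.  99. 127.]
100 [ 59. 106. 124.] [-62. 109. 117.]
110 [ 58. 113. 118.] [-62. 112. 117.]
120 [-30. 122. 165.] [-43. 122. 129.]
fork [-73. -13.  85.] [-62.  15. 134.]
side bracket
-30 6 minlx 78.0 z 129.0 136.0
-20 54 minlx 68.0 z 80.0 152.0
-10 39 minlx 45.0 z 123.0 169.0
0 29 minlx 71.0 z 124.0 160.0
10 20 minlx 86.0 z 120.0 147.0
20 31 minlx 83.0 z 83.0 151.0
30 1 minlx 87.0 z 134.0 134.0
gripper +lx side
40 [-2. 47. 89.] [-6. 49. 87.]
50 [-3. 51. 82.] [-14.  57.  86.]
60 [ 30.  70. 107.] [-22.  68. 113.]
70 [ 35.  78. 109.] [-40.  80. 114.]
80 [ 47.  89. 123.] [-53.  90. 124.]
90 [ 60.  99. 129.] [-62.  98. 129.]
100 [ 60. 106. 123.] [-63. 102. 132.]
110 [ 61. 113. 118.] [-56. 113. 127.]
120 [ 42. 122. 147.] [-39. 121. 149.]
fork [-72. -11.  89.] [-61.  19. 137.]
```

>>> carry_out(
  steps=[
    {"xyz": [0.1,-0.8,0],"turn": [0,0,0]},
    {"xyz": [0.1,-0.8,0],"turn": [0,0,0]},
    {"xyz": [0.1,-0.8,0],"turn": [0,0,0]},
    {"xyz": [0.1,-0.8,0],"turn": [0,0,0]},
    {"xyz": [0.1,-0.8,0],"turn": [0,0,0]},
  ],
)

```text
time_s: 15.62
position: [0.6134, -0.079, 0.0705]
tool_rot: [-3.131, 0.836, 1.723]
wrist_force: [-1.2, 5.6, 1.7]
opening: 0.002
grip_force: 2.8
```

>>> carry_out(
  steps=[
    {"xyz": [0.1,-0.5,0],"turn": [0,0,0]},
    {"xyz": [0.1,-0.4,0],"turn": [0,0,0]},
    {"xyz": [0,-0.3,0],"turn": [0,0,0]},
  ],
)

```text
time_s: 16.0
position: [0.6153, -0.0912, 0.0705]
tool_rot: [-3.131, 0.836, 1.723]
wrist_force: [-0.4, 6.3, 2.8]
opening: -0.002
grip_force: 2.9
```

```bash
python3 -c "
from h import *
st();caps()"
```

```text
t 16.0 q [-0.29  0.84 -0.1   1.87  1.08  1.07 -1.09] p [ 0.6153 -0.0912  0.0705] lane [ 0.0002 -0.004   0.0705] rpy [-3.131  0.836  1.723] F [-0.4  6.3  2.8]
tz lane [ 0.   -0.74 -0.67]
dark 72 [ 0.006  -0.127   0.2224]
dark 24 [-0.0007 -0.0489  0.2219]
```

>>> carry_out(
  steps=[
    {"xyz": [0,-0.3,0],"turn": [0,0,0]},
    {"xyz": [0.1,-0.3,0],"turn": [0,0,0]},
  ],
)

```text
time_s: 16.3
position: [0.6161, -0.097, 0.0705]
tool_rot: [-3.131, 0.836, 1.723]
wrist_force: [-0.9, 4.7, 4.0]
opening: 0.004
grip_force: 2.9
```

>>> carry_out(
  steps=[
    {"xyz": [0,-0.2,0],"turn": [0,0,0]},
  ],
)

```text
time_s: 16.42
position: [0.6162, -0.0991, 0.0705]
tool_rot: [-3.131, 0.836, 1.723]
wrist_force: [-0.5, 6.0, 2.9]
opening: -0.005
grip_force: 3.0
```

>>> carry_out(
  steps=[
    {"xyz": [0,-0.2,0],"turn": [0,0,0]},
  ],
)

```text
time_s: 16.55
position: [0.6163, -0.101, 0.0705]
tool_rot: [-3.131, 0.836, 1.723]
wrist_force: [-0.9, 5.8, 4.3]
opening: -0.0
grip_force: 3.0
```

```bash
python3 -c "
from h import *
st();caps()"
```

```text
t 16.55 q [-0.28  0.83 -0.1   1.87  1.09  1.06 -1.08] p [ 0.6163 -0.101   0.0705] lane [-0.0001 -0.0138  0.0705] rpy [-3.131  0.836  1.723] F [-0.9  5.8  4.3]
tz lane [ 0.   -0.74 -0.67]
dark 70 [ 0.0069 -0.1369  0.2225]
dark 21 [ 0.0158 -0.0708  0.2234]
dark 29 [ 0.0004 -0.0593  0.222 ]
```

>>> carry_out(
  steps=[
    {"xyz": [0,-0.2,0],"turn": [0,0,0]},
  ],
)

```text
time_s: 16.73
position: [0.6164, -0.1026, 0.0705]
tool_rot: [-3.131, 0.836, 1.723]
wrist_force: [-1.8, 12.0, 6.6]
opening: 0.0
grip_force: 6.5
```

>>> carry_out(
  steps=[
    {"xyz": [0.1,-0.2,0],"turn": [0,0,0]},
  ],
)

```text
time_s: 16.85
position: [0.6174, -0.1028, 0.0703]
tool_rot: [-3.132, 0.834, 1.724]
wrist_force: [-5.9, 19.3, 11.3]
opening: 0.001
grip_force: 10.3
```

>>> carry_out(
  steps=[
    {"xyz": [0,0,0],"turn": [0,0,0]},
  ],
)

```text
time_s: 16.98
position: [0.6175, -0.1026, 0.0703]
tool_rot: [-3.132, 0.834, 1.724]
wrist_force: [-3.4, 14.6, 8.0]
opening: -0.001
grip_force: 7.4
```

```bash
python3 - <<'E'
from h import *
st();im=caps()
im,d=eyes.capture("side");cv2.imwrite("pics/s9.png",cv2.resize(im[160:280,180:300],None,fx=5,fy=5,interpolation=2))
E
```

```text
t 16.975 q [-0.27  0.83 -0.1   1.87  1.1   1.05 -1.08] p [ 0.6175 -0.1026  0.0703] lane [ 0.0009 -0.0156  0.0703] rpy [-3.132  0.834  1.724] F [-3.4 14.6  8. ]
tz lane [ 0.   -0.74 -0.67]
dark 67 [ 0.0073 -0.1385  0.222 ]
dark 47 [ 0.0072 -0.0656  0.223 ]
```

View pics/s9.png

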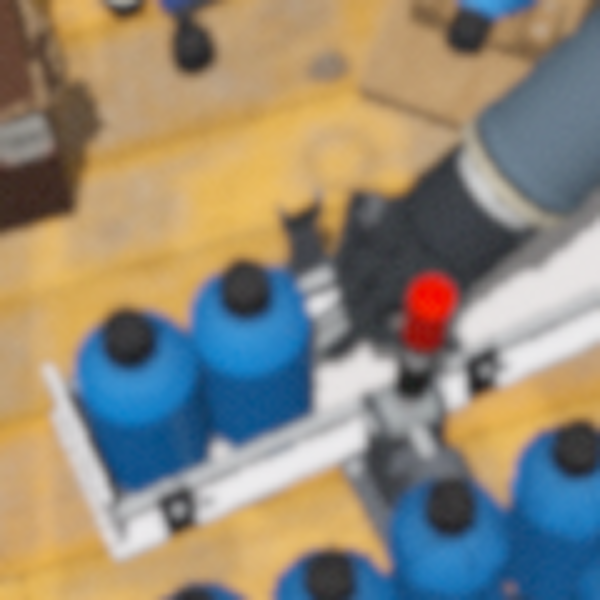

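Force has risen to 15–19 N with the front bottle at y = -138 mm, so it stands against the stop. Both bottles are upright and past the gate, so I'm backing straight out.

>>> carry_out(
  steps=[
    {"xyz": [-0.1,0.5,0],"turn": [0,0,0]},
    {"xyz": [-0.2,1.5,0],"turn": [0,0,0]},
    {"xyz": [-0.4,3,0],"turn": [0,0,0]},
    {"xyz": [-0.5,4,0],"turn": [0,0,0]},
    {"xyz": [-0.4,3,2],"turn": [0,0,0]},
  ],
)

```text
time_s: 17.7
position: [0.5998, 0.0165, 0.0891]
tool_rot: [-3.125, 0.836, 1.727]
wrist_force: [-0.2, 0.3, -0.2]
opening: 0.0
grip_force: 0.0
```

>>> carry_out(
  steps=[
    {"xyz": [-1,1,5],"turn": [0,0,0]},
    {"xyz": [-1,0,6],"turn": [0,0,0]},
    {"xyz": [-1,0,5],"turn": [0,0,0]},
    {"xyz": [0,0,2],"turn": [0,0,0]},
    {"xyz": [0,0,0],"turn": [0,0,0]},
  ],
)

```text
time_s: 18.32
position: [0.5712, 0.0247, 0.2711]
tool_rot: [-3.133, 0.836, 1.72]
wrist_force: [-0.2, -0.0, -0.8]
opening: -0.001
grip_force: 0.0
```

```bash
python3 - <<'E'
from h import *
st();im=caps()
im,d=eyes.capture("side");cv2.imwrite("pics/s10.png",cv2.resize(im[130:290,180:400],None,fx=3.5,fy=3.5,interpolation=2))
E
```

```text
t 18.325 q [-0.44  0.56 -0.19  1.73  0.83  1.43 -0.85] p [0.5712 0.0247 0.2711] lane [-0.0277  0.1168  0.2711] rpy [-3.133  0.836  1.72 ] F [-0.2 -0.  -0.8]
tz lane [ 0.   -0.74 -0.67]
dark 71 [ 0.0068 -0.1378  0.2219]
dark 47 [ 0.0062 -0.0654  0.2233]
```

View pics/s10.png

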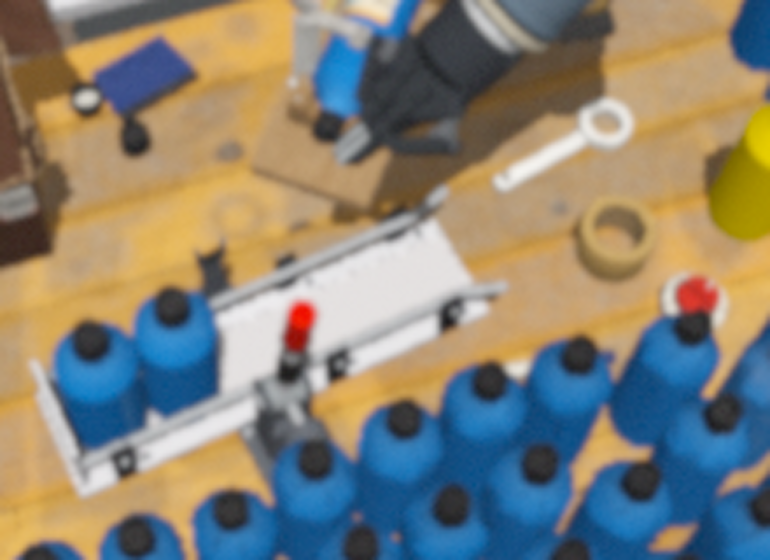

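```bash
python3 -c "
from cell import ctrl
print(ctrl.hand_in())"
```

```text
the job is handed in; nothing more can be done
None
```

The job is handed in: the gate arm stays raised by itself, and both bottles stand upright past the gate with the leading one against the end stop. It took about 18 s, wrist force peaked near 23 N in the readings, and the other things on the table look undisturbed in the last picture.

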